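# Put the mixed-up precision screwdrivers back into their own colour trays

## Robot

A 7-joint arm with a two-finger parallel gripper is mounted at the origin on a cart in front of the work surface, level with it; the furniture and walls round the work are solid. World frame = base frame: x ahead of the robot, y to its left, z up, the work surface at z = 0. Lengths are in m, angles in rad, forces in N, time in s.
With the tool pointing down it reaches from about 0.425 to 0.8 m from the base axis. Payload 8.3 kg.
Tool frame: the origin (TCP) lies midway between the tips of the shut fingers; the grasp point (between the pads) lies 19 mm behind it (r.hold_point_z is the distance from the TCP to the grasp point, in m); z points along the fingers, y is the line along which they close (so a half turn about z gives the same grasp; the last joint's range is limited). The gripper opens to 85 mm and grips with 20 to 120 N. Pads are 22 mm wide; open, the fingers measure 114 mm over their backs; the gripper's body (76 mm by 85 mm) begins 54 mm behind the grasp point. The pads swing forward as they close: fully open they stand 13 mm farther back than shut.
Start: joints at [1.244, 0.383, 0.016, 1.37, -0.006, 1.388, -0.046], TCP at [0.163, -0.603, 0.231] pointing down, gripper open.
Joint ranges: [-2.95, 2.95], [-0.25, 2.06], [-1.52, 1.56], [0.18, 2.33], [-1.44, 4.58], [0.02, 2.06], [-3.01, 3.01]. Speed limits (rad/s): [2.39, 2.39, 3.01, 3.01, 3.14, 3.14, 3.14].

## Interface

Orientations are given as a rotation vector (axis times angle).
In Python, from cell import r gives the robot as it stands. The module is installed in compiled form; this text tells all that it offers.
- The arm moves only by the tool play_rows, never from a script. Its argument "steps" is a list of rows, each an object with "xyz": the shift along the world's x, y, z normalised to -1 to 1, where 1 is 100 mm, a list of three; "twist": the turn about the world's z normalised to -1 to 1, where 1 is 90 degrees. In form: [{"xyz": [dx, dy, dz], "twist": twist}, ...]. A call has 1 to 12 rows; each row is the pose to reach, as a shift and turn from the pose commanded when the call began; what a row does not reach only later rows make up. A row lasts 1/8 s, in which the tool goes at most 62.5 mm and 10.7 degrees, less where a joint would pass 70% of its speed; a pose out of reach is approached as far as the arm can. A call with a number of a shift or a turn outside -1 to 1 is refused whole. A call with a gripper value outside its range is refused whole. "hand" is the closure, from -1 (fully open) to 1 (shut), set as the call begins (left out, the last holds). The fingers move at their own pace and stop on an object; the grip force is fixed at half the most. Time passes only in rows, so rows that repeat a pose let the fingers close. It gives the time, the measured TCP pose, the force, the opening and the grip force at its end, in the units of the state.
- r.state(): the state, without advancing time (a new reading comes with each control period).
- r.grab_frame(name): name is "scene" or "top" or "wrist"; returns a dict with "frame" (384x512x3 uint8, red, green, blue), "z_map" (384x512 float32, m along the optical axis (not along the pixel's ray), 0 where there is no reading), "fovy" (degrees; the focal length in pixels is half the picture's height over the tangent of half this angle, whatever the lens; pixels are square), "cx", "cy" (the principal point, pixels), "xyz" and "rotation" of the camera in the world; the wrist camera has in their place "hand_eye" (4x4, takes a point from camera to tool coordinates, whose origin is the TCP and whose axes are the flange's). Camera axes: x right, y up, looking along -z (the intrinsics and any distortion apply to the point x, -y, -z); pixel columns grow to the right and rows downward; lengths in m; the calibration is good to about 2 mm. The wrist camera is an equidistant fisheye: a pixel r from the principal point sees the ray r / f radians off the axis. A picture is of the moment at which its call begins: read the wrist's pose just before it.
- r.job_done(): hands the job in; it is judged then, once.
The state is a dict: "t": time; "joint_positions": joint angles; "qd": joint speeds; "joint_torque": joint torques, N m; "position": TCP position; "tool_rot": TCP orientation; "force": force on the tool from outside, world axes, zero at the start; "ft_torque": the same for the moment, N m; "grip_width": opening from 0.0 (shut) to 1.0 (fully open); "grip_force": force on a finger pad.
Only numpy, scipy, OpenCV 4.12 (cv2) and the standard library are available. Lean on these libraries where they do the work, as an engineer would, in place of code of your own. Each camera call takes 0.05 s, during which the arm holds its last target. There are 200 camera calls.

## Task

The three precision screwdrivers lie in the wrong trays: move each into the tray of its own colour, laid lengthwise along the middle of the tray and wholly inside it (handle to either end). There must never be two screwdrivers in one tray, so first park one lengthwise in the middle of the empty grey tray, let go of it there, and leave the grey tray empty again at the end. Do not disturb the roll of black tape or the beige case.

Things in the scene. Friction and masses are not known exactly. Their poses are not given: they have to be found in the camera images.
- driver_red: precision screwdriver with a red ribbed handle and a thin bright blade, 143 mm long in all, handle 18 mm thick, lying on its side. Loose, about 35 g. Origin: middle of the whole length, at the underside. Its y axis runs lengthwise from blade to handle: the handle reaches from y = -8 mm to y = +68 mm (grasp it near y = +35 mm, where it balances), the blade from y = -8 mm to y = -71 mm. z is up.
- driver_blue: precision screwdriver with a blue ribbed handle and a thin bright blade, 163 mm long in all, handle 18 mm thick, lying on its side. Loose, about 35 g. Origin: middle of the whole length, at the underside. Its y axis runs lengthwise from blade to handle: the handle reaches from y = -8 mm to y = +78 mm (grasp it near y = +35 mm, where it balances), the blade from y = -8 mm to y = -81 mm. z is up.
- driver_green: precision screwdriver with a green ribbed handle and a thin bright blade, 153 mm long in all, handle 18 mm thick, lying on its side. Loose, about 35 g. Origin: middle of the whole length, at the underside. Its y axis runs lengthwise from blade to handle: the handle reaches from y = -8 mm to y = +74 mm (grasp it near y = +35 mm, where it balances), the blade from y = -8 mm to y = -76 mm. z is up.
- tray_red: shallow rectangular red plastic tray, home of the red-handled screwdriver, fixed to the desk, outside 92 mm (x) by 196 mm (y, its long axis), inside 84 by 188 mm; flat floor 4 mm above the desk, rim 4 mm wide and 7 mm high. Origin: centre of its underside, on the desk; z up.
- tray_blue: shallow rectangular blue plastic tray, home of the blue-handled screwdriver, fixed to the desk, outside 92 mm (x) by 196 mm (y, its long axis), inside 84 by 188 mm; flat floor 4 mm above the desk, rim 4 mm wide and 7 mm high. Origin: centre of its underside, on the desk; z up.
- tray_green: shallow rectangular green plastic tray, home of the green-handled screwdriver, fixed to the desk, outside 92 mm (x) by 196 mm (y, its long axis), inside 84 by 188 mm; flat floor 4 mm above the desk, rim 4 mm wide and 7 mm high. Origin: centre of its underside, on the desk; z up.
- tray_grey: shallow rectangular grey plastic tray, the spare one, empty at the start, fixed to the desk, outside 92 mm (x) by 196 mm (y, its long axis), inside 84 by 188 mm; flat floor 4 mm above the desk, rim 4 mm wide and 7 mm high. Origin: centre of its underside, on the desk; z up.
- tape: small roll of black tape lying flat, 53 mm across, 19 mm high, loose. Origin: centre of its underside. Bystander: leave it where it is.
- bit_case: closed beige snap case, 57 x 86 x 28 mm, loose. Origin: centre of its underside. Bystander: leave it where it is.
There are look-alikes about, which are no part of the job. What is shaped like the driver_red but yellow is not meant.

How it is judged:
On the way:
1. one screwdriver lies, let go, lengthwise in the middle of the grey tray (((x of driver_red in the frame of tray_grey between -0.015 and 0.015 m and y of driver_red in the frame of tray_grey between -0.015 and 0.015 m and z of driver_red in the frame of tray_grey between 0 and 0.009 m and angle between the y axis of driver_red and the y axis of tray_grey, either way round below 0.2 rad and angle between driver_red's own z axis and vertical below 0.15 rad and linear speed of driver_red below 0.03 m/s and contact force between driver_red and the fingers below 0.1 N) or (x of driver_blue in the frame of tray_grey between -0.015 and 0.015 m and y of driver_blue in the frame of tray_grey between -0.015 and 0.015 m and z of driver_blue in the frame of tray_grey between 0 and 0.009 m and angle between the y axis of driver_blue and the y axis of tray_grey, either way round below 0.2 rad and angle between driver_blue's own z axis and vertical below 0.15 rad and linear speed of driver_blue below 0.03 m/s and contact force between driver_blue and the fingers below 0.1 N) or (x of driver_green in the frame of tray_grey between -0.015 and 0.015 m and y of driver_green in the frame of tray_grey between -0.015 and 0.015 m and z of driver_green in the frame of tray_grey between 0 and 0.009 m and angle between the y axis of driver_green and the y axis of tray_grey, either way round below 0.2 rad and angle between driver_green's own z axis and vertical below 0.15 rad and linear speed of driver_green below 0.03 m/s and contact force between driver_green and the fingers below 0.1 N))), for 0.2 s.
At the end, for the whole second after the job is handed in: Each screwdriver lies flat and at rest on the floor of the tray of its own colour, its origin within 15 mm of the tray's centre both along and across the tray, its length within 0.2 rad of the tray's long axis (either way round); the grey tray is therefore empty (x of driver_red in the frame of tray_red between -0.015 and 0.015 m and y of driver_red in the frame of tray_red between -0.015 and 0.015 m and z of driver_red in the frame of tray_red between 0 and 0.009 m and angle between the y axis of driver_red and the y axis of tray_red, either way round below 0.2 rad and angle between each of driver_red, driver_blue, driver_green's own z axis and vertical below 0.15 rad and linear speed of each of driver_red, driver_blue, driver_green below 0.03 m/s and x of driver_blue in the frame of tray_blue between -0.015 and 0.015 m and y of driver_blue in the frame of tray_blue between -0.015 and 0.015 m and z of driver_blue in the frame of tray_blue between 0 and 0.009 m and angle between the y axis of driver_blue and the y axis of tray_blue, either way round below 0.2 rad and x of driver_green in the frame of tray_green between -0.015 and 0.015 m and y of driver_green in the frame of tray_green between -0.015 and 0.015 m and z of driver_green in the frame of tray_green between 0 and 0.009 m and angle between the y axis of driver_green and the y axis of tray_green, either way round below 0.2 rad); the robot touches nothing.
It fails at once if two screwdrivers lie in the same tray (both origins within 60 mm of its centre and less than 20 mm above the desk) ((horizontal distance between each of driver_red, driver_blue and tray_red below 0.06 m and z of each of driver_red, driver_blue in the frame of tray_red below 0.02 m) or (horizontal distance between each of driver_red, driver_green and tray_red below 0.06 m and z of each of driver_red, driver_green in the frame of tray_red below 0.02 m) or (horizontal distance between each of driver_blue, driver_green and tray_red below 0.06 m and z of each of driver_blue, driver_green in the frame of tray_red below 0.02 m) or (horizontal distance between each of driver_red, driver_blue and tray_blue below 0.06 m and z of each of driver_red, driver_blue in the frame of tray_blue below 0.02 m) or (horizontal distance between each of driver_red, driver_green and tray_blue below 0.06 m and z of each of driver_red, driver_green in the frame of tray_blue below 0.02 m) or (horizontal distance between each of driver_blue, driver_green and tray_blue below 0.06 m and z of each of driver_blue, driver_green in the frame of tray_blue below 0.02 m) or (horizontal distance between each of driver_red, driver_blue and tray_green below 0.06 m and z of each of driver_red, driver_blue in the frame of tray_green below 0.02 m) or (horizontal distance between each of driver_red, driver_green and tray_green below 0.06 m and z of each of driver_red, driver_green in the frame of tray_green below 0.02 m) or (horizontal distance between each of driver_blue, driver_green and tray_green below 0.06 m and z of each of driver_blue, driver_green in the frame of tray_green below 0.02 m) or (horizontal distance between each of driver_red, driver_blue and tray_grey below 0.06 m and z of each of driver_red, driver_blue in the frame of tray_grey below 0.02 m) or (horizontal distance between each of driver_red, driver_green and tray_grey below 0.06 m and z of each of driver_red, driver_green in the frame of tray_grey below 0.02 m) or (horizontal distance between each of driver_blue, driver_green and tray_grey below 0.06 m and z of each of driver_blue, driver_green in the frame of tray_grey below 0.02 m)).
It fails at once if the roll of tape or the case is moved by more than 20 mm (distance of any of tape, bit_case from where it was at the start of the episode above 0.02 m).
It also fails if it takes over 88 s, if anything falls off the work surface, if the arm or the gripper's body presses on something with over 40 N, if the wrist force passes 120 N, or if a joint passes its speed limit or range.

## Working session

There is one attempt and no reset: what is moved stays moved. The work goes in short steps, Python scripts to look and compute and a tool call to move; the robot and the scene stay as the last step left them, time stands still between calls to the robot, and variables do not carry over. Pictures are saved under pics/ and viewed, at most 14 in all, crops included, and the job is handed in when it is done.

Besides the shell and the picture viewer there is one more tool, called after "Request:" as a command line: name --argument value ..., lists and objects as JSON in quotes. play_rows: Moves the arm, as the interface text tells. Scaled input: -1 to 1 covers 100 mm each way for a shift and 90 degrees each way for a turn. Its arguments: {"type":"object","properties":{"steps":{"type":"array","items":{"type":"object","properties":{"xyz":{"type":"array","items":{"type":"number"}},"twist":{"type":"number"}}}},"hand":{"type":"number"}},"required":["steps"]}

```bash
mkdir -p pics
cat > h.py <<'E'
import numpy as np, cv2
from cell import r
def grab(n,f):
    d=r.grab_frame(n); cv2.imwrite(f'pics/{f}.png',d['frame'][:,:,::-1]); np.save(f'pics/{f}.npy',d,allow_pickle=True); return d
def load(f): return np.load(f'pics/{f}.npy',allow_pickle=True).item()
def cloud(d):
    h,w=d['z_map'].shape; f=h/2/np.tan(np.radians(d['fovy'])/2)
    v,u=np.mgrid[:h,:w]; z=d['z_map']
    p=np.stack([(u-d['cx'])/f*z,-(v-d['cy'])/f*z,-z],-1)
    R=np.array(d['rotation']); R=R if R.shape==(3,3) else cv2.Rodrigues(R)[0]
    return p@R.T+np.array(d['xyz'])
E
python3 - <<'E'
from h import *
print(r.state())
for n in('top','scene'):
    d=grab(n,n+'0'); print(n,{k:v for k,v in d.items() if k not in('frame','z_map')})
E
```

```text
{'t': 0.0, 'joint_positions': array([ 1.24410784,  0.38425421,  0.01637719,  1.3711488 , -0.00626835,
        1.38823396, -0.04647927]), 'qd': array([-0.00043008, -0.00097164,  0.00020817,  0.00052403, -0.00049236,
        0.00176205,  0.00088193]), 'joint_torque': array([ 1.34091420e-04, -6.27596283e+01,  8.44434891e-01, -3.71812892e+01,
        1.65739580e-02,  1.42939467e-02,  1.00649976e-05]), 'position': array([ 0.16285034, -0.60288041,  0.23027134]), 'tool_rot': array([-3.11233894e+00, -4.13034874e-01,  5.20277571e-04]), 'force': array([-0.59144779, -0.64249422,  0.3011814 ]), 'ft_torque': array([-0.00177283,  0.02731507,  0.00122485]), 'grip_force': 0.0, 'grip_width': 0.9989193238458536}
top {'fovy': 45.710953441000854, 'cx': 259.77071308343807, 'cy': 183.60564817674083, 'xyz': array([0.26682568, 0.10869372, 1.30000321]), 'rotation': array([ 0.14555964, -0.13759829, -1.56016233])}
scene {'fovy': 42.1899768008077, 'cx': 264.108456721397, 'cy': 192.41583698706046, 'xyz': array([-0.68109373,  0.85066069,  0.94977751]), 'rotation': array([ 0.57160853, -1.04340898, -1.91362329])}
```

View pics/top0.png

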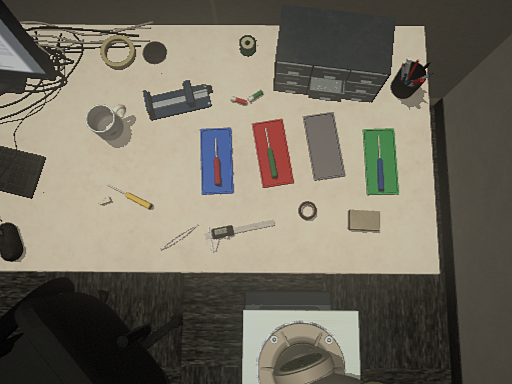

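View pics/scene0.png

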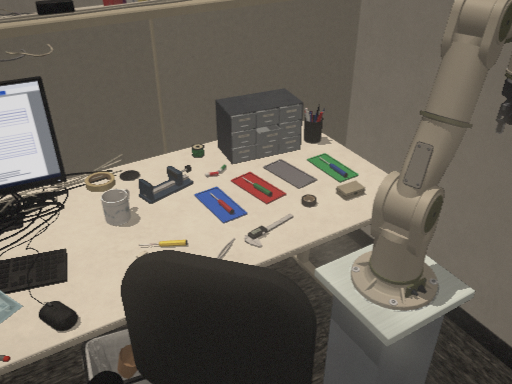

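Top view: blue tray (217,161) holds the red driver, red tray (272,153) holds the green one, and green tray (380,161) holds the blue one. Grey tray (324,146) is empty. The yellow look-alike is at (132,198), tape at (307,211), case at (364,220). The red driver is the one with the red handle at (218,172), since the look-alike's handle is yellow. All handles point towards the robot (down in the image).

```bash
cat > m.py <<'E'
from h import *
import sys
def hsv(d): return cv2.cvtColor(d['frame'],cv2.COLOR_RGB2HSV)
def rect(P):
    (c,s,a)=cv2.minAreaRect((P[:,:2]*1000).astype(np.float32)); b=cv2.boxPoints((c,s,a))
    e=[b[1]-b[0],b[2]-b[1]]; e=max(e,key=np.linalg.norm); ang=np.degrees(np.arctan2(e[1],e[0]))
    return np.round(c),np.round(sorted(s)),round((ang+90)%180-90,1)
def colmask(H,c):
    h,s,v=H[...,0],H[...,1],H[...,2]
    if c=='red': return ((h<8)|(h>172))&(s>120)&(v>40)
    if c=='blue': return (h>100)&(h<130)&(s>110)&(v>30)
    if c=='green': return (h>45)&(h<90)&(s>90)&(v>25)
    if c=='grey': return (s<40)&(v>60)&(v<150)
def run(f):
    d=load(f);C=cloud(d);H=hsv(d)
    ws=(C[...,0]>.38)&(C[...,0]<.85)&(C[...,1]>-.35)&(C[...,1]<.4)&(C[...,2]<.04)&(d['z_map']>0)
    for c in('red','blue','green','grey'):
        m=(colmask(H,c)&ws).astype(np.uint8)
        n,L,S,_=cv2.connectedComponentsWithStats(m)
        for i in range(1,n):
            if S[i,4]>40:
                P=C[L==i]; print(f,c,S[i,:5],*rect(P),'z med/max',np.round(1000*np.percentile(P[:,2],[10,50,95]),1))
if __name__=='__main__':
    for f in sys.argv[1:]: run(f)
E
python3 m.py top0 scene0
python3 - <<'E'
from h import *
a=load('top0')['frame'][110:240,190:410,::-1]; cv2.imwrite('pics/c0.png',cv2.resize(a,None,fx=3.6,fy=3.6,interpolation=cv2.INTER_CUBIC))
E
```

```text
top0 red [ 252  119   42   69 1772] [596.  79.] [ 91. 196.] 9.6 z med/max [0.6 4.  9. ]
top0 red [214 157   6  27 118] [540. 240.] [13. 78.] 4.0 z med/max [15.2 19.4 24.2]
top0 blue [ 201  128   32   66 1645] [572. 243.] [ 90. 195.] 2.9 z med/max [0.8 4.3 8.9]
top0 green [ 363  129   36   66 1748] [ 572. -235.] [ 91. 196.] 1.5 z med/max [0.5 4.1 8.9]
top0 grey [192  84  14   8  71] [793. 300.] [19. 41.] -73.3 z med/max [ 9.7 13.4 17.7]
top0 grey [274  86  35   8 122] [781.  26.] [ 18. 100.] 84.8 z med/max [17.  25.5 36.9]
top0 grey [165  89  20  11 137] [769. 373.] [29. 57.] -75.8 z med/max [10.3 13.2 22.7]
top0 grey [165  93  47  23 432] [740. 334.] [ 42. 140.] -74.0 z med/max [ 9.3 13.1 23.6]
top0 grey [342  95  30   7  96] [ 754. -166.] [11. 82.] 83.1 z med/max [19.7 26.6 37.5]
top0 grey [ 303  112   42   68 2005] [619. -71.] [ 94. 196.] 8.9 z med/max [0.7 4.1 8.6]
scene0 red [231 172  55  31 650] [598.  80.] [ 99. 206.] 10.3 z med/max [0.1 3.2 7.8]
scene0 red [218 200  14  12  63] [538. 244.] [12. 83.] 4.6 z med/max [12.8 17.4 21.6]
scene0 blue [195 187  51  35 720] [571. 244.] [ 93. 201.] 3.5 z med/max [0.1 3.2 7.3]
scene0 green [308 154  50  27 463] [ 570. -236.] [ 99. 197.] 2.0 z med/max [0.  3.4 7.9]
scene0 grey [226 141  75  23 610] [771. -62.] [ 67. 301.] 72.9 z med/max [ 5.3 21.7 38.6]
scene0 grey [263 159  54  30 708] [622. -70.] [ 98. 211.] 8.0 z med/max [0.2 3.3 7.4]
scene0 grey [154 176  39  23 346] [755. 338.] [ 86. 141.] -77.8 z med/max [ 7.1 12.5 25.2]
```

View pics/c0.png

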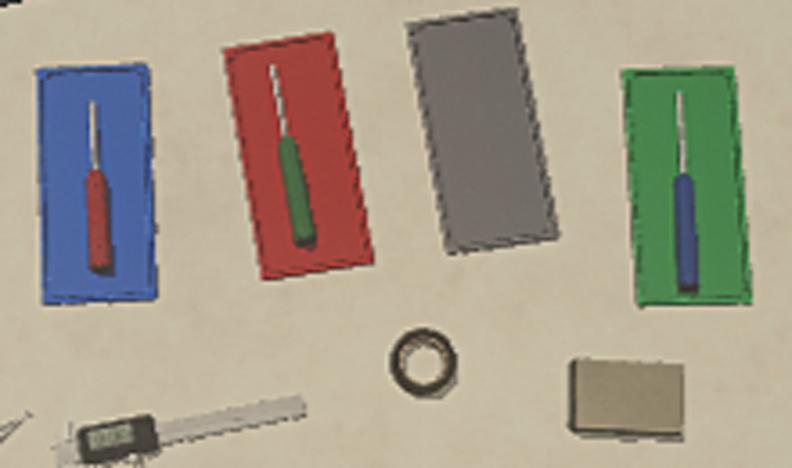

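Crop confirms the three drivers, with handles at (97,220), (297,190) and (686,232) in the crop. Next I'll measure the handles by height in both views.

```bash
cat > hd.py <<'E'
from m import *
T={'blue':(571.5,243.5,3.2),'red':(597,79.5,9.9),'grey':(620.5,-70.5,8.6),'green':(571,-235.5,1.7)}
HL={'red':(-8,68),'blue':(-8,78),'green':(-8,74)}
def handles(f):
    d=load(f);C=cloud(d)*1000;H=hsv(d)
    for t,(x,y,a) in T.items():
        c,s=np.cos(np.radians(a)),np.sin(np.radians(a))
        dx,dy=C[...,0]-x,C[...,1]-y; u=c*dx+s*dy; v=-s*dx+c*dy
        m=(abs(u)<92)&(abs(v)<39)&(C[...,2]>9)&(C[...,2]<40)&(d['z_map']>0)
        m=cv2.morphologyEx(m.astype(np.uint8),cv2.MORPH_OPEN,np.ones((2,2)))>0
        if m.sum()<30: print(f,t,'empty',m.sum()); continue
        P=C[m]; q=np.median(H[m],0)
        print(f,t,m.sum(),'hsv',q,*rect(P/1000),'z',np.round(np.percentile(P[:,2],[10,50,90,98])))
if __name__=='__main__':
    for f in sys.argv[1:]: handles(f)
E
python3 hd.py top0 scene0
```

```text
top0 blue 186 hsv [  3.  138.  136.5] [428. 194.] [ 41. 363.] 21.5 z [ 4. 18. 22. 25.]
top0 red 192 hsv [ 54.  87. 104.] [463.  84.] [ 39. 394.] -1.5 z [ 4. 19. 23. 26.]
top0 grey empty 0
top0 green 217 hsv [112. 102. 110.] [ 413. -101.] [104. 501.] -43.3 z [ 4. 18. 23. 25.]
scene0 blue 92 hsv [  2.  140.5 137. ] [531. 236.] [26. 80.] 4.6 z [ 9. 17. 21. 22.]
scene0 red 83 hsv [56. 81. 99.] [-53. 445.] [  59. 1494.] -30.6 z [ 10.  17.  22. 358.]
scene0 grey empty 0
scene0 green 80 hsv [112.   98.  103.5] [ 521. -226.] [21. 86.] 5.0 z [ 9. 16. 21. 22.]
```

Request:
play_rows --steps '[{"xyz": [0.5, 0.5, 0], "twist": -0.07}, {"xyz": [1, 1, -0.3], "twist": -0.15}, {"xyz": [1, 1, -0.3], "twist": -0.15}]' --hand -1

```text
t: 0.48
position: [0.2663, -0.4995, 0.1997]
tool_rot: [-3.138, -0.051, -0.0]
force: [0.3, 0.4, 0.5]
grip_width: 1.002
grip_force: 0.0
```

```bash
sed -i 's/np.ones((2,2))/np.ones((3,3))/' hd.py; python3 hd.py top0
```

```text
top0 blue 168 hsv [  2.  139.5 140.5] [538. 241.] [18. 82.] 3.4 z [14. 19. 23. 25.]
top0 red 167 hsv [ 54.  87. 103.] [564.  82.] [17. 89.] 10.6 z [14. 19. 23. 25.]
top0 grey empty 0
top0 green 189 hsv [112.  99. 107.] [ 531. -229.] [18. 94.] -1.1 z [14. 19. 23. 25.]
```

Request:
play_rows --steps '[{"xyz": [0.5, 0.5, 0], "twist": 0}, {"xyz": [1, 1, 0], "twist": 0}, {"xyz": [1, 1, 0], "twist": 0}]'

```text
t: 0.85
position: [0.3663, -0.3998, 0.2012]
tool_rot: [-3.14, -0.056, -0.002]
force: [-0.2, 0.1, 0.2]
grip_width: 0.999
grip_force: 0.0
```

Request:
play_rows --steps '[{"xyz": [0.5, 0.5, 0], "twist": 0}, {"xyz": [1, 1, 0], "twist": 0}, {"xyz": [1, 1, 0], "twist": 0}]'

```text
t: 1.23
position: [0.4656, -0.3, 0.2011]
tool_rot: [-3.14, -0.054, -0.001]
force: [-0.7, 0.3, 0.1]
grip_width: 0.995
grip_force: 0.0
```

Request:
play_rows --steps '[{"xyz": [0.35, 0.35, -0.2], "twist": 0}, {"xyz": [0.65, 0.71, -0.4], "twist": 0}, {"xyz": [0.65, 0.71, -0.4], "twist": 0}, {"xyz": [0.65, 0.71, -0.4], "twist": 0}]'

```text
t: 1.72
position: [0.5271, -0.2343, 0.161]
tool_rot: [3.141, 0.042, -0.002]
force: [0.3, -0.3, -0.2]
grip_width: 0.998
grip_force: 0.0
```

```bash
cat > w.py <<'E'
from m import *
def wgrab(f):
    s=r.state(); d=r.grab_frame('wrist'); d['position']=s['position']; d['tool_rot']=s['tool_rot']
    cv2.imwrite(f'pics/{f}.png',d['frame'][:,:,::-1]); np.save(f'pics/{f}.npy',d,allow_pickle=True); return d
def wcloud(d):
    h,w=d['z_map'].shape; f=h/2/np.tan(np.radians(d['fovy'])/2)
    v,u=np.mgrid[:h,:w].astype(float); a,b=u-d['cx'],v-d['cy']; rr=np.hypot(a,b)+1e-9
    th=rr/f; t=np.tan(np.minimum(th,1.4)); z=d['z_map']
    p=np.stack([a/rr*t*z,-b/rr*t*z,-z],-1)
    M=np.array(d['hand_eye']); p=p@M[:3,:3].T+M[:3,3]
    R=cv2.Rodrigues(np.array(d['tool_rot']))[0]
    return p@R.T+d['position']
def report(d,trays,T):
    C=wcloud(d)*1000;H=hsv(d)
    for t in trays:
        x,y,a=T[t]
        c,s=np.cos(np.radians(a)),np.sin(np.radians(a))
        dx,dy=C[...,0]-x,C[...,1]-y; u=c*dx+s*dy; v=-s*dx+c*dy
        ins=(abs(u)<75)&(abs(v)<34)&(d['z_map']>0)
        z=C[...,2]; fl=np.median(z[ins]) if ins.any() else None
        m=ins&(z>10)&(z<40)
        m=cv2.morphologyEx(m.astype(np.uint8),cv2.MORPH_OPEN,np.ones((3,3)))>0
        print(t,'floor z',fl,'n',m.sum())
        big=(abs(u)<130)&(abs(v)<75)&(d['z_map']>0)&colmask(H,t)
        if big.sum()>50: print('  tray',rect(C[big]/1000))
        if m.sum()>30:
            P=C[m]; q=np.median(H[m],0); v_,u_=np.nonzero(m)
            print('  hsv',q,'px',np.round([u_.mean(),v_.mean()]),*rect(P/1000),'z',np.round(np.percentile(P[:,2],[10,50,90,98])))
if __name__=='__main__':
    from hd import T
    f=sys.argv[1]; d=wgrab(f); print(d['position'],d['tool_rot'],d['cx'],d['cy'],d['fovy']); report(d,sys.argv[2:],T)
E
python3 w.py w1 green
```

```text
[ 0.5271245  -0.23426548  0.16100105] [ 3.14056797e+00  4.19407305e-02 -1.77226577e-03] 256.35219565341964 193.28076460436262 65.70646984690485
green floor z 243.32639471046738 n 1726
  tray (array([ 573., -238.]), array([ 92., 195.]), np.float32(1.7))
  hsv [109. 166. 110.] px [254. 157.] [ 571. -231.] [ 18. 150.] 0.8 z [15. 20. 22. 23.]
```

View pics/w1.png

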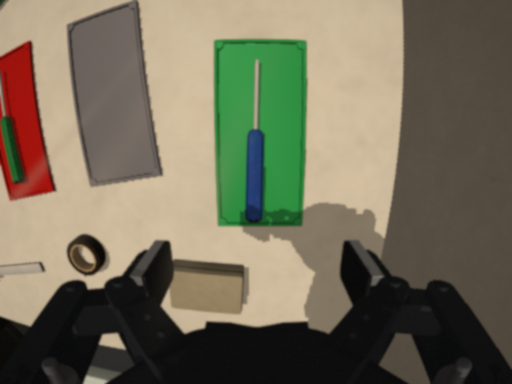

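Wrist view: the green tray spans (217..306, 40..226) and the blue driver lies with its handle at (255,175), blade up. The case at (208,285) lies behind the fingers, near where they come down. Checking again now that the arm has settled.

```bash
sed -i "s/&(d\['z_map'\]>0)$/\&(d['z_map']>0)\&(C[...,2]<60)/; s/abs(u)<75)&(abs(v)<34)/abs(u)<92)\&(abs(v)<39)/" w.py; python3 w.py w2 green grey red
python3 - <<'E'
from h import *
C=cloud(load('top0'))*1000
for n,(u0,u1,v0,v1) in dict(case=(342,386,204,236),tape=(294,320,198,224)).items():
    P=C[v0:v1,u0:u1].reshape(-1,3);P=P[(P[:,2]>12)&(P[:,2]<35)]; print(n,P.min(0).round(),P.max(0).round())
E
```

```text
[ 0.52705805 -0.23483374  0.16141722] [ 3.14016356e+00  4.00260903e-02 -6.61188833e-04] 256.35219565341964 193.28076460436262 65.70646984690485
green floor z 4.802737150105068 n 1862
  tray (array([ 573., -237.]), array([ 91., 194.]), np.float32(1.6))
  hsv [109. 166. 109.] px [254. 162.] [ 566. -232.] [ 17. 162.] 1.0 z [15. 20. 22. 23.]
grey floor z 4.695439757481656 n 0
  tray (array([619., -74.]), array([ 90., 193.]), np.float32(9.3))
red floor z 4.961642098528535 n 847
  tray (array([596.,  77.]), array([ 93., 195.]), np.float32(9.9))
  hsv [ 62. 153.  88.] px [ 10. 145.] [588.  83.] [ 17. 138.] 11.0 z [14. 19. 22. 23.]
case [ 369. -220.   12.] [ 426. -133.   34.]
tape [403. -44.  12.] [452.   7.  24.]
```

Request:
play_rows --steps '[{"xyz": [0.04, 0.025, -0.4]}, {"xyz": [0.04, 0.025, -0.8]}, {"xyz": [0.04, 0.025, -1]}, {"xyz": [0.04, 0.025, -1]}]'

```text
invalid input
```

Request:
play_rows --steps '[{"xyz": [0, 0, -0.2]}, {"xyz": [0, 0, -0.4]}, {"xyz": [0, 0, -0.53]}, {"xyz": [0, 0, -0.53]}, {"xyz": [0, 0, -0.53]}]'

```text
invalid input
```

Request:
play_rows --steps '[{"xyz": [0.04, 0.025, -0.4], "twist": 0}, {"xyz": [0.04, 0.025, -0.8], "twist": 0}, {"xyz": [0.04, 0.025, -1], "twist": 0}, {"xyz": [0.04, 0.025, -1], "twist": 0}]'

```text
t: 2.33
position: [0.5303, -0.2312, 0.0601]
tool_rot: [-3.141, -0.041, 0.004]
force: [-0.1, -0.6, 1.0]
grip_width: 1.002
grip_force: 0.0
```

Request:
play_rows --steps '[{"xyz": [0, 0, -0.2], "twist": 0}, {"xyz": [0, 0, -0.4], "twist": 0}, {"xyz": [0, 0, -0.5], "twist": 0}, {"xyz": [0, 0, -0.5], "twist": 0}, {"xyz": [0, 0, -0.5], "twist": 0}]'

```text
t: 2.95
position: [0.5327, -0.2304, 0.0125]
tool_rot: [3.141, 0.044, 0.003]
force: [0.2, 1.0, -0.3]
grip_width: 0.999
grip_force: 0.0
```

Request:
play_rows --steps '[{"xyz": [-0.015, -0.015, -0.05], "twist": 0}, {"xyz": [-0.015, -0.015, -0.05], "twist": 0}, {"xyz": [-0.015, -0.015, -0.05], "twist": 0}]'

```text
t: 3.32
position: [0.5305, -0.2314, 0.0064]
tool_rot: [-3.141, -0.044, -0.0]
force: [0.2, -0.4, -0.2]
grip_width: 1.005
grip_force: 0.0
```

Request:
play_rows --steps '[{"xyz": [0, 0, 0], "twist": 0}, {"xyz": [0, 0, 0], "twist": 0}, {"xyz": [0, 0, 0], "twist": 0}, {"xyz": [0, 0, 0], "twist": 0}, {"xyz": [0, 0, 0], "twist": 0}, {"xyz": [0, 0, 0], "twist": 0}, {"xyz": [0, 0, 0], "twist": 0}, {"xyz": [0, 0, 0], "twist": 0}]' --hand 1

```text
t: 4.32
position: [0.5307, -0.2314, 0.0065]
tool_rot: [3.141, 0.044, 0.001]
force: [-0.3, 0.5, 4.6]
grip_width: 0.192
grip_force: 59.2
```

Request:
play_rows --steps '[{"xyz": [0, 0, 0.2], "twist": 0}, {"xyz": [0, 0, 0.5], "twist": 0}, {"xyz": [0, 0, 0.8], "twist": 0}, {"xyz": [0, 0, 0.8], "twist": 0}, {"xyz": [0, 0, 0.8], "twist": 0}]'

```text
t: 4.95
position: [0.5298, -0.2311, 0.0853]
tool_rot: [-3.141, -0.044, 0.002]
force: [0.5, -0.7, -0.2]
grip_width: 0.194
grip_force: 58.6
```

```bash
cat > hand.py <<'E'
from w import *
# driver in hand: points by colour of handle near fingertips, tool frame angle/centre
f,c=sys.argv[1:3]; d=wgrab(f); C=wcloud(d)*1000; H=hsv(d); p=d['position']*1000
m=colmask(H,c)&(abs(C[...,2]-p[2]-14)<25)&(np.hypot(C[...,0]-p[0],C[...,1]-p[1])<120)
m=cv2.morphologyEx(m.astype(np.uint8),cv2.MORPH_OPEN,np.ones((3,3)))>0
b=(abs(C[...,2]-p[2]-8)<22)&(C[...,0]-p[0]>20)&(C[...,0]-p[0]<140)&(abs(C[...,1]-p[1])<30)&(d['z_map']>0)
print('tcp',p.round(1),d['tool_rot'].round(3))
for n,k in(('handle',m),('fwd',b)):
    if k.sum()>10:
        P=C[k]; print(n,k.sum(),rect(P/1000),'x',P[:,0].min().round(),P[:,0].max().round(),'slope',np.polyfit(P[:,0],P[:,2],1),'zmed',np.median(P[:,2]).round(1))
E
python3 hand.py g1 blue
```

```text
tcp [ 529.8 -231.1   85.3] [-3.141e+00 -4.400e-02  2.000e-03]
handle 5117 (array([ 532., -231.]), array([18., 93.]), np.float32(1.3)) x 485.0 578.0 slope [-1.09649132e-02  1.04573820e+02] zmed 99.1
fwd 3469 (array([ 598., -230.]), array([17., 97.]), np.float32(0.9)) x 550.0 646.0 slope [-6.64735439e-02  1.35138167e+02] zmed 95.7
```

View pics/g1.png

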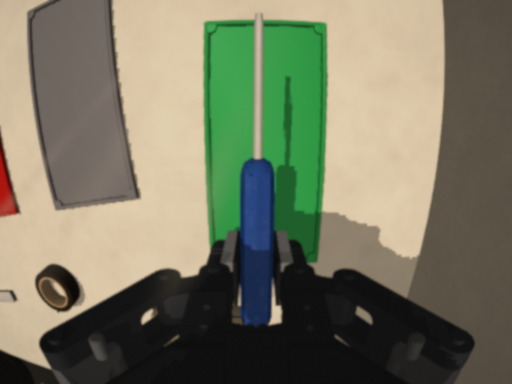

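Blue handle is held level at (257,240), blade tip at (258,15). Now to the grey tray.

Request:
play_rows --steps '[{"xyz": [0.15, 0.4, 0], "twist": 0.04}, {"xyz": [0.35, 0.8, 0], "twist": 0.083}, {"xyz": [0.35, 1, 0], "twist": 0.083}, {"xyz": [0.35, 1, 0], "twist": 0.083}]'

```text
t: 5.5
position: [0.5648, -0.1294, 0.0852]
tool_rot: [-3.13, -0.253, 0.003]
force: [-0.2, -0.5, -0.2]
grip_width: 0.193
grip_force: 58.7
```

Request:
play_rows --steps '[{"xyz": [0.1, 0.3, 0], "twist": 0}, {"xyz": [0.2, 0.54, 0], "twist": 0}, {"xyz": [0.2, 0.54, -0.2], "twist": 0}, {"xyz": [0.2, 0.54, -0.4], "twist": 0}, {"xyz": [0.2, 0.54, -0.4], "twist": 0}, {"xyz": [0.2, 0.54, -0.4], "twist": 0}]'

```text
t: 6.25
position: [0.5855, -0.0787, 0.0467]
tool_rot: [3.131, 0.246, 0.0]
force: [0.4, -0.4, -1.1]
grip_width: 0.196
grip_force: 58.7
```

```bash
python3 - <<'E'
from w import *
from hd import T
d=wgrab('p1'); print(d['position'],d['tool_rot']); report(d,['grey'],T)
E
python3 hand.py p1b blue
```

```text
[ 0.5855302  -0.07871278  0.04673762] [3.13145795e+00 2.45895925e-01 2.79071227e-04]
grey floor z 4.796327480268467 n 0
  tray (array([615., -74.]), array([121., 201.]), np.float32(9.2))
tcp [585.9 -78.4  47.1] [3.131e+00 2.460e-01 2.000e-03]
handle 5187 (array([588., -78.]), array([17., 92.]), np.float32(8.7)) x 543.0 634.0 slope [-9.74950870e-03  6.62756934e+01] zmed 61.0
fwd 3451 (array([653., -68.]), array([17., 98.]), np.float32(9.8)) x 606.0 701.0 slope [-6.53554246e-02  1.00076768e+02] zmed 57.5
```

Request:
play_rows --steps '[{"xyz": [0, 0.01, -0.2], "twist": 0}, {"xyz": [0, 0.01, -0.38], "twist": 0}, {"xyz": [0, 0.01, -0.395], "twist": 0}, {"xyz": [0, 0.01, -0.395], "twist": 0}, {"xyz": [0, 0.01, -0.395], "twist": 0}]'

```text
t: 6.98
position: [0.5856, -0.0764, 0.0071]
tool_rot: [3.132, 0.249, 0.001]
force: [-0.3, 0.1, -0.4]
grip_width: 0.196
grip_force: 60.1
```

Request:
play_rows --steps '[{"xyz": [0, 0, 0], "twist": 0}, {"xyz": [0, 0, 0], "twist": 0}, {"xyz": [0, 0, 0], "twist": 0}, {"xyz": [0, 0, 0], "twist": 0}, {"xyz": [0, 0, 0], "twist": 0}, {"xyz": [0, 0, 0], "twist": 0}]' --hand -1

```text
t: 7.72
position: [0.5855, -0.0764, 0.0068]
tool_rot: [-3.132, -0.249, -0.0]
force: [-0.1, 0.9, 0.8]
grip_width: 1.001
grip_force: 0.0
```

Request:
play_rows --steps '[{"xyz": [0, 0, 0.4], "twist": 0}, {"xyz": [0, 0, 0.8], "twist": 0}, {"xyz": [0, 0, 1], "twist": 0}, {"xyz": [0, 0, 1], "twist": 0}, {"xyz": [0, 0, 1], "twist": 0}]'

```text
t: 8.35
position: [0.5848, -0.0764, 0.1057]
tool_rot: [-3.131, -0.249, 0.002]
force: [-0.3, 0.0, -0.5]
grip_width: 1.001
grip_force: 0.0
```

```bash
python3 w.py q1 grey red
```

```text
[ 0.58484179 -0.07635905  0.10567034] [-3.13140941e+00 -2.48818046e-01  2.30166650e-03] 256.35219565341964 193.28076460436262 65.70646984690485
grey floor z 4.783661928736041 n 2746
  tray (array([623., -71.]), array([114., 202.]), np.float32(9.0))
  hsv [110. 165. 118.] px [257. 176.] [621. -72.] [ 18. 163.] 8.3 z [15. 20. 22. 23.]
red floor z 4.853269454091723 n 1853
  tray (array([595.,  77.]), array([ 93., 198.]), np.float32(9.9))
  hsv [ 48. 125. 106.] px [ 84. 178.] [596.  84.] [ 17. 152.] 10.5 z [14. 19. 22. 23.]
```

Request:
play_rows --steps '[{"xyz": [-0.1, 0.5, 0], "twist": 0.015}, {"xyz": [-0.15, 1, 0], "twist": 0.015}, {"xyz": [-0.15, 1, 0], "twist": 0.015}]'

```text
t: 8.78
position: [0.5691, 0.0297, 0.1057]
tool_rot: [-3.124, -0.298, 0.003]
force: [0.2, -0.6, 0.1]
grip_width: 0.998
grip_force: 0.0
```

Request:
play_rows --steps '[{"xyz": [-0.06, 0.5, 0], "twist": 0}, {"xyz": [-0.06, 0.54, 0], "twist": 0}, {"xyz": [-0.06, 0.54, 0], "twist": 0}, {"xyz": [-0.06, 0.54, 0], "twist": 0}]'

```text
t: 9.28
position: [0.5646, 0.0757, 0.1062]
tool_rot: [3.128, 0.282, -0.001]
force: [0.1, 0.6, -0.2]
grip_width: 1.0
grip_force: 0.0
```

```bash
python3 w.py q2 red blue
```

```text
[0.56457995 0.07570861 0.1061899 ] [ 3.12814911e+00  2.82059084e-01 -1.39051508e-03] 256.35219565341964 193.28076460436262 65.70646984690485
red floor z 4.763850068502162 n 2542
  tray (array([594.,  77.]), array([ 93., 199.]), np.float32(9.8))
  hsv [ 60. 141. 110.] px [251. 179.] [596.  86.] [ 17. 152.] 10.6 z [15. 20. 22. 23.]
blue floor z 4.8193237504340765 n 1676
  tray (array([572., 241.]), array([ 92., 194.]), np.float32(3.4))
  hsv [168. 166. 163.] px [ 80. 179.] [567. 240.] [ 16. 142.] 4.9 z [14. 19. 22. 23.]
```

Request:
play_rows --steps '[{"xyz": [-0.01, 0.03, -0.3], "twist": 0}, {"xyz": [-0.01, 0.03, -0.7], "twist": 0}, {"xyz": [-0.01, 0.03, -0.95], "twist": 0}, {"xyz": [-0.01, 0.03, -0.99], "twist": 0}, {"xyz": [-0.01, 0.03, -0.99], "twist": 0}]'

```text
t: 9.95
position: [0.564, 0.0802, 0.0084]
tool_rot: [-3.129, -0.284, -0.001]
force: [-0.7, -0.5, 0.2]
grip_width: 1.001
grip_force: 0.0
```

Request:
play_rows --steps '[{"xyz": [0, 0, 0], "twist": 0}, {"xyz": [0, 0, 0], "twist": 0}, {"xyz": [0, 0, 0], "twist": 0}, {"xyz": [0, 0, 0], "twist": 0}, {"xyz": [0, 0, 0], "twist": 0}, {"xyz": [0, 0, 0], "twist": 0}, {"xyz": [0, 0, 0], "twist": 0}, {"xyz": [0, 0, 0], "twist": 0}]' --hand 1

```text
t: 10.95
position: [0.5639, 0.0808, 0.0083]
tool_rot: [-3.128, -0.286, -0.001]
force: [-2.3, -0.1, 5.5]
grip_width: 0.19
grip_force: 59.7
```

Request:
play_rows --steps '[{"xyz": [0, 0, 0.2], "twist": 0}, {"xyz": [0, 0, 0.5], "twist": 0}, {"xyz": [0, 0, 0.8], "twist": 0}, {"xyz": [0, 0, 0.8], "twist": 0}, {"xyz": [0, 0, 0.8], "twist": 0}]'

```text
t: 11.58
position: [0.5629, 0.0804, 0.0869]
tool_rot: [3.128, 0.286, -0.002]
force: [1.4, -0.4, 0.1]
grip_width: 0.191
grip_force: 59.0
```

```bash
python3 hand.py g2 green
```

```text
tcp [562.9  80.4  86.9] [ 3.128e+00  2.860e-01 -2.000e-03]
handle 4689 (array([564.,  81.]), array([17., 86.]), np.float32(10.7)) x 522.0 607.0 slope [-1.47602653e-02  1.06924302e+02] zmed 98.9
fwd 3030 (array([626.,  92.]), array([16., 90.]), np.float32(11.2)) x 583.0 670.0 slope [-7.36486473e-02  1.41198185e+02] zmed 95.1
```

Request:
play_rows --steps '[{"xyz": [-0.05, -0.5, 0], "twist": -0.05}, {"xyz": [-0.1, -1, 0], "twist": -0.1}, {"xyz": [-0.1, -1, 0], "twist": -0.1}]'

```text
t: 12.0
position: [0.5522, -0.0253, 0.0862]
tool_rot: [3.139, 0.025, -0.005]
force: [1.5, 0.4, -0.4]
grip_width: 0.191
grip_force: 59.0
```

Request:
play_rows --steps '[{"xyz": [-0.05, -0.5, 0], "twist": 0}, {"xyz": [-0.1, -1, 0], "twist": 0}, {"xyz": [-0.1, -1, 0], "twist": 0}]'

```text
t: 12.38
position: [0.5419, -0.1244, 0.0864]
tool_rot: [3.14, 0.028, -0.004]
force: [0.3, 0.4, -0.5]
grip_width: 0.191
grip_force: 59.0
```

Request:
play_rows --steps '[{"xyz": [-0.02, -0.5, 0], "twist": 0}, {"xyz": [-0.04, -1, 0], "twist": 0}, {"xyz": [-0.04, -1, 0], "twist": 0}]'

```text
t: 12.75
position: [0.538, -0.2237, 0.0865]
tool_rot: [3.14, 0.03, -0.003]
force: [0.4, -0.0, -0.5]
grip_width: 0.194
grip_force: 59.0
```

Request:
play_rows --steps '[{"xyz": [0, -0.18, 0], "twist": 0}, {"xyz": [0, -0.18, -0.2], "twist": 0}, {"xyz": [0, -0.18, -0.4], "twist": 0}, {"xyz": [0, -0.18, -0.4], "twist": 0}, {"xyz": [0, -0.18, -0.4], "twist": 0}]'

```text
t: 13.38
position: [0.5401, -0.2369, 0.0484]
tool_rot: [-3.141, -0.041, -0.001]
force: [-0.1, 0.6, -0.6]
grip_width: 0.191
grip_force: 58.9
```

```bash
python3 w.py p2 green; python3 hand.py p2b green
```

```text
[ 0.54010558 -0.23687288  0.04835696] [-3.14122026e+00 -4.13708612e-02 -9.69500684e-04] 256.35219565341964 193.28076460436262 65.70646984690485
green floor z 4.807060975950624 n 0
  tray (array([ 573., -237.]), array([ 91., 195.]), np.float32(1.5))
tcp [ 540.3 -237.1   48.7] [3.141e+00 4.100e-02 2.000e-03]
handle 4943 (array([ 542., -237.]), array([18., 86.]), np.float32(1.0)) x 499.0 585.0 slope [-1.61132623e-02  6.89455217e+01] zmed 60.7
fwd 3028 (array([ 605., -236.]), array([16., 89.]), np.float32(0.8)) x 560.0 649.0 slope [-6.99962628e-02  9.93649350e+01] zmed 57.0
```

Aligned to the tray centre. Lower to z≈8.5, release, and start toward red.

Request:
play_rows --steps '[{"xyz": [0, 0, -0.2], "twist": 0}, {"xyz": [0, 0, -0.38], "twist": 0}, {"xyz": [0, 0, -0.4], "twist": 0}, {"xyz": [0, 0, -0.4], "twist": 0}, {"xyz": [0, 0, -0.4], "twist": 0}]'

```text
t: 14.1
position: [0.5395, -0.2373, 0.0077]
tool_rot: [-3.141, -0.04, 0.0]
force: [0.2, 0.8, 0.3]
grip_width: 0.194
grip_force: 60.6
```

Request:
play_rows --steps '[{"xyz": [0, 0, 0], "twist": 0}, {"xyz": [0, 0, 0], "twist": 0}, {"xyz": [0, 0, 0], "twist": 0}, {"xyz": [0, 0, 0], "twist": 0}, {"xyz": [0, 0, 0], "twist": 0}, {"xyz": [0, 0, 0], "twist": 0}]' --hand -1

```text
t: 14.85
position: [0.5395, -0.2373, 0.0078]
tool_rot: [-3.141, -0.039, -0.0]
force: [-0.2, 0.2, -0.6]
grip_width: 1.005
grip_force: 0.0
```

Request:
play_rows --steps '[{"xyz": [0, 0, 0.4], "twist": 0}, {"xyz": [0, 0, 0.8], "twist": 0}, {"xyz": [0, 0, 1], "twist": 0}, {"xyz": [0, 0, 1], "twist": 0}, {"xyz": [0, 0, 1], "twist": 0}]'

```text
t: 15.48
position: [0.5389, -0.2371, 0.1067]
tool_rot: [-3.141, -0.039, 0.002]
force: [-0.3, -0.9, -0.9]
grip_width: 0.999
grip_force: 0.0
```

```bash
python3 w.py q3 green
```

```text
[ 0.53888499 -0.23713741  0.10667996] [-3.14074923e+00 -3.94474087e-02  2.08536260e-03] 256.35219565341964 193.28076460436262 65.70646984690485
green floor z 4.798920959142756 n 2582
  tray (array([ 573., -237.]), array([ 91., 195.]), np.float32(1.7))
  hsv [ 63. 153.  94.] px [257. 177.] [ 572. -237.] [ 17. 152.] 1.4 z [15. 20. 22. 23.]
```

Request:
play_rows --steps '[{"xyz": [-0.02, 0.5, 0], "twist": 0.03}, {"xyz": [-0.04, 1, 0], "twist": 0.03}, {"xyz": [-0.04, 1, 0], "twist": 0.03}]'

```text
t: 15.9
position: [0.5352, -0.1317, 0.1067]
tool_rot: [-3.136, -0.125, 0.003]
force: [0.2, -1.3, 0.4]
grip_width: 1.001
grip_force: 0.0
```

Request:
play_rows --steps '[{"xyz": [0, 0.5, 0], "twist": 0}, {"xyz": [0, 1, 0], "twist": 0}, {"xyz": [0, 1, 0], "twist": 0}]'

```text
t: 16.27
position: [0.5351, -0.0328, 0.107]
tool_rot: [-3.137, -0.124, 0.002]
force: [-0.6, 1.0, -0.6]
grip_width: 1.002
grip_force: 0.0
```

Request:
play_rows --steps '[{"xyz": [0, 0.5, 0], "twist": 0}, {"xyz": [0, 1, 0], "twist": 0}, {"xyz": [0, 1, 0], "twist": 0}]'

```text
t: 16.65
position: [0.535, 0.0664, 0.1071]
tool_rot: [-3.137, -0.123, 0.002]
force: [0.4, -0.7, 0.3]
grip_width: 1.001
grip_force: 0.0
```

Request:
play_rows --steps '[{"xyz": [0, 0.5, 0], "twist": 0}, {"xyz": [0, 1, 0], "twist": 0}, {"xyz": [0, 1, 0], "twist": 0}]'

```text
t: 17.02
position: [0.5349, 0.1658, 0.1072]
tool_rot: [-3.137, -0.121, 0.001]
force: [-0.0, 0.0, -0.5]
grip_width: 1.002
grip_force: 0.0
```

Request:
play_rows --steps '[{"xyz": [0, 0.5, 0], "twist": 0}, {"xyz": [0, 0.75, 0], "twist": 0}, {"xyz": [0, 0.75, 0], "twist": 0}, {"xyz": [0, 0.75, 0], "twist": 0}, {"xyz": [0, 0.75, 0], "twist": 0}]'

```text
t: 17.65
position: [0.5362, 0.2351, 0.1075]
tool_rot: [3.139, 0.109, -0.0]
force: [-0.1, -0.9, 0.2]
grip_width: 1.001
grip_force: 0.0
```

```bash
python3 w.py q4 blue red
```

```text
[0.53622213 0.23514433 0.10749939] [ 3.13853302e+00  1.08563044e-01 -1.96674754e-04] 256.35219565341964 193.28076460436262 65.70646984690485
blue floor z 4.789855304855212 n 2371
  tray (array([572., 242.]), array([ 90., 194.]), np.float32(3.2))
  hsv [  2. 203. 154.] px [252. 178.] [567. 241.] [ 17. 142.] 4.3 z [15. 20. 22. 23.]
red floor z 4.604425059897332 n 0
  tray (array([596.,  79.]), array([ 93., 195.]), np.float32(9.9))
```

Request:
play_rows --steps '[{"xyz": [-0.01, 0.03, -0.3], "twist": 0}, {"xyz": [-0.01, 0.03, -0.7], "twist": 0}, {"xyz": [-0.01, 0.03, -0.95], "twist": 0}, {"xyz": [-0.01, 0.03, -1], "twist": 0}, {"xyz": [-0.01, 0.03, -1], "twist": 0}]'

```text
t: 18.32
position: [0.5349, 0.2404, 0.0083]
tool_rot: [-3.139, -0.113, -0.001]
force: [0.2, 0.6, -0.1]
grip_width: 1.002
grip_force: 0.0
```

Request:
play_rows --steps '[{"xyz": [0, 0, 0], "twist": 0}, {"xyz": [0, 0, 0], "twist": 0}, {"xyz": [0, 0, 0], "twist": 0}, {"xyz": [0, 0, 0], "twist": 0}, {"xyz": [0, 0, 0], "twist": 0}, {"xyz": [0, 0, 0], "twist": 0}, {"xyz": [0, 0, 0], "twist": 0}, {"xyz": [0, 0, 0], "twist": 0}]' --hand 1

```text
t: 19.32
position: [0.5349, 0.2409, 0.0083]
tool_rot: [-3.139, -0.113, -0.001]
force: [-1.6, 0.1, 6.4]
grip_width: 0.191
grip_force: 59.8
```

Request:
play_rows --steps '[{"xyz": [0, 0, 0.2], "twist": 0}, {"xyz": [0, 0, 0.5], "twist": 0}, {"xyz": [0, 0, 0.8], "twist": 0}, {"xyz": [0, 0, 0.8], "twist": 0}, {"xyz": [0, 0, 0.8], "twist": 0}]'

```text
t: 19.95
position: [0.5343, 0.2404, 0.088]
tool_rot: [3.139, 0.113, 0.0]
force: [-0.9, 0.4, -1.1]
grip_width: 0.194
grip_force: 59.1
```

```bash
python3 hand.py g3 red
```

```text
tcp [534.3 240.4  88. ] [3.139 0.113 0.   ]
handle 4586 (array([539., 241.]), array([18., 81.]), np.float32(4.6)) x 498.0 579.0 slope [-1.07601509e-02  1.05365110e+02] zmed 99.9
fwd 2985 (array([596., 244.]), array([16., 85.]), np.float32(3.4)) x 554.0 638.0 slope [-7.56364724e-02  1.41413919e+02] zmed 96.4
```

Request:
play_rows --steps '[{"xyz": [0.1, -0.5, 0], "twist": 0.03}, {"xyz": [0.2, -1, 0], "twist": 0.06}, {"xyz": [0.2, -1, 0], "twist": 0.06}]'

```text
t: 20.38
position: [0.5552, 0.1341, 0.0864]
tool_rot: [3.129, 0.248, -0.004]
force: [-0.2, 0.8, -1.3]
grip_width: 0.191
grip_force: 59.1
```

Request:
play_rows --steps '[{"xyz": [0.09, -0.5, 0], "twist": 0}, {"xyz": [0.09, -0.68, -0.2], "twist": 0}, {"xyz": [0.09, -0.68, -0.4], "twist": 0}, {"xyz": [0.09, -0.68, -0.4], "twist": 0}, {"xyz": [0.09, -0.68, -0.4], "twist": 0}]'

```text
t: 21.0
position: [0.5635, 0.0737, 0.0481]
tool_rot: [-3.13, -0.263, 0.0]
force: [-0.2, -0.7, -0.7]
grip_width: 0.191
grip_force: 59.1
```

```bash
python3 hand.py p3 red
```

```text
tcp [563.5  73.7  48.1] [-3.13  -0.263  0.   ]
handle 4807 (array([568.,  74.]), array([18., 81.]), np.float32(9.6)) x 527.0 609.0 slope [-1.72697746e-02  6.94056002e+01] zmed 60.1
fwd 2973 (array([624.,  84.]), array([16., 85.]), np.float32(10.2)) x 583.0 666.0 slope [-7.65216977e-02  1.04275663e+02] zmed 56.5
```

Request:
play_rows --steps '[{"xyz": [0, -0.01, -0.2], "twist": 0}, {"xyz": [0, -0.01, -0.38], "twist": 0}, {"xyz": [0, -0.01, -0.4], "twist": 0}, {"xyz": [0, -0.01, -0.4], "twist": 0}, {"xyz": [0, -0.01, -0.4], "twist": 0}]'

```text
t: 21.68
position: [0.5635, 0.0719, 0.0078]
tool_rot: [-3.131, -0.262, -0.0]
force: [0.8, 0.1, 0.1]
grip_width: 0.194
grip_force: 60.8
```

Request:
play_rows --steps '[{"xyz": [0, 0, 0], "twist": 0}, {"xyz": [0, 0, 0], "twist": 0}, {"xyz": [0, 0, 0], "twist": 0}, {"xyz": [0, 0, 0], "twist": 0}, {"xyz": [0, 0, 0], "twist": 0}, {"xyz": [0, 0, 0], "twist": 0}]' --hand -1

```text
t: 22.42
position: [0.5635, 0.0716, 0.0078]
tool_rot: [-3.131, -0.261, -0.0]
force: [-0.5, 0.7, 0.4]
grip_width: 1.002
grip_force: 0.0
```

Request:
play_rows --steps '[{"xyz": [0, 0, 0.4], "twist": 0}, {"xyz": [0, 0, 0.8], "twist": 0}, {"xyz": [0, 0, 1], "twist": 0}, {"xyz": [0, 0, 1], "twist": 0}, {"xyz": [0, 0, 1], "twist": 0}]'

```text
t: 23.05
position: [0.563, 0.0715, 0.1068]
tool_rot: [3.131, 0.261, -0.002]
force: [0.2, -0.0, -0.6]
grip_width: 0.997
grip_force: 0.0
```

```bash
python3 w.py q5 red grey
```

```text
[0.56296317 0.07146368 0.10682915] [ 3.13061310e+00  2.61136953e-01 -1.88257101e-03] 256.35219565341964 193.28076460436262 65.70646984690485
red floor z 4.760375650194549 n 2386
  tray (array([594.,  78.]), array([ 92., 199.]), np.float32(9.9))
  hsv [  2. 211. 174.] px [256. 177.] [596.  77.] [ 17. 142.] 9.3 z [15. 20. 22. 23.]
grey floor z 4.746887993162565 n 1957
  tray (array([633., -69.]), array([ 93., 223.]), np.float32(8.1))
  hsv [110. 168. 123.] px [420. 182.] [620. -71.] [ 16. 161.] 8.0 z [14. 19. 22. 23.]
```

Request:
play_rows --steps '[{"xyz": [0.1, -0.5, 0], "twist": 0}, {"xyz": [0.15, -1, 0], "twist": 0}, {"xyz": [0.15, -1, 0], "twist": 0}]'

```text
t: 23.48
position: [0.5778, -0.0346, 0.106]
tool_rot: [3.13, 0.248, -0.004]
force: [-0.2, 0.5, -1.2]
grip_width: 1.0
grip_force: 0.0
```

Request:
play_rows --steps '[{"xyz": [0.07, -0.48, 0], "twist": 0}, {"xyz": [0.07, -0.48, -0.3], "twist": 0}, {"xyz": [0.07, -0.48, -0.5], "twist": 0}, {"xyz": [0.07, -0.48, -0.5], "twist": 0}, {"xyz": [0.07, -0.48, -0.5], "twist": 0}]'

```text
t: 24.1
position: [0.5857, -0.0757, 0.0581]
tool_rot: [-3.13, -0.262, -0.0]
force: [-0.2, 0.3, -0.2]
grip_width: 0.999
grip_force: 0.0
```

Request:
play_rows --steps '[{"xyz": [0, -0.01, -0.25], "twist": -0.01}, {"xyz": [0, -0.01, -0.45], "twist": -0.01}, {"xyz": [0, -0.01, -0.5], "twist": -0.01}, {"xyz": [0, -0.01, -0.5], "twist": -0.01}, {"xyz": [0, -0.01, -0.5], "twist": -0.01}]'

```text
t: 24.72
position: [0.5862, -0.0773, 0.0086]
tool_rot: [3.133, 0.237, 0.002]
force: [-0.3, 0.1, 0.5]
grip_width: 1.002
grip_force: 0.0
```

Request:
play_rows --steps '[{"xyz": [0, 0, 0], "twist": 0}, {"xyz": [0, 0, 0], "twist": 0}, {"xyz": [0, 0, 0], "twist": 0}, {"xyz": [0, 0, 0], "twist": 0}, {"xyz": [0, 0, 0], "twist": 0}, {"xyz": [0, 0, 0], "twist": 0}, {"xyz": [0, 0, 0], "twist": 0}, {"xyz": [0, 0, 0], "twist": 0}]' --hand 1

```text
t: 25.72
position: [0.5858, -0.0774, 0.0081]
tool_rot: [3.133, 0.236, 0.001]
force: [-0.3, -0.2, 5.5]
grip_width: 0.189
grip_force: 60.1
```

Request:
play_rows --steps '[{"xyz": [0, 0, 0.2], "twist": 0}, {"xyz": [0, 0, 0.5], "twist": 0}, {"xyz": [0, 0, 0.8], "twist": 0}, {"xyz": [0, 0, 0.8], "twist": 0}, {"xyz": [0, 0, 0.8], "twist": 0}]'

```text
t: 26.35
position: [0.5851, -0.0774, 0.0877]
tool_rot: [-3.133, -0.237, 0.001]
force: [-0.3, -0.4, -1.3]
grip_width: 0.193
grip_force: 59.5
```

```bash
python3 hand.py g4 blue
```

```text
tcp [585.1 -77.4  87.7] [-3.133e+00 -2.370e-01  1.000e-03]
handle 5067 (array([588., -77.]), array([17., 91.]), np.float32(9.0)) x 543.0 634.0 slope [-1.36128163e-02  1.07645545e+02] zmed 100.0
fwd 3405 (array([653., -68.]), array([16., 99.]), np.float32(7.6)) x 605.0 702.0 slope [-6.74011204e-02  1.40398241e+02] zmed 96.8
```

Request:
play_rows --steps '[{"xyz": [-0.1, 0.5, 0], "twist": -0.03}, {"xyz": [-0.2, 1, 0], "twist": -0.06}, {"xyz": [-0.2, 1, 0], "twist": -0.06}]'

```text
t: 26.78
position: [0.5637, 0.0287, 0.0869]
tool_rot: [-3.137, -0.101, 0.003]
force: [-0.1, -0.5, -0.7]
grip_width: 0.189
grip_force: 59.4
```

Request:
play_rows --steps '[{"xyz": [-0.1, 0.5, 0], "twist": 0}, {"xyz": [-0.2, 1, 0], "twist": 0}, {"xyz": [-0.2, 1, 0], "twist": 0}]'

```text
t: 27.15
position: [0.5436, 0.1277, 0.0871]
tool_rot: [-3.138, -0.101, 0.003]
force: [-0.4, -1.1, -0.2]
grip_width: 0.19
grip_force: 59.4
```

Request:
play_rows --steps '[{"xyz": [-0.05, 0.5, 0], "twist": 0}, {"xyz": [-0.09, 1, 0], "twist": 0}, {"xyz": [-0.09, 1, 0], "twist": 0}]'

```text
t: 27.52
position: [0.5349, 0.2269, 0.0871]
tool_rot: [-3.138, -0.099, 0.003]
force: [-0.5, -0.5, -0.9]
grip_width: 0.188
grip_force: 59.4
```

Request:
play_rows --steps '[{"xyz": [0, 0.19, 0], "twist": 0}, {"xyz": [0, 0.19, -0.2], "twist": 0}, {"xyz": [0, 0.19, -0.4], "twist": 0}, {"xyz": [0, 0.19, -0.4], "twist": 0}, {"xyz": [0, 0.19, -0.4], "twist": 0}]'

```text
t: 28.15
position: [0.5369, 0.2413, 0.048]
tool_rot: [3.14, 0.088, 0.0]
force: [0.2, 0.5, -0.3]
grip_width: 0.193
grip_force: 59.4
```

```bash
python3 hand.py p4 blue
```

```text
tcp [536.9 241.3  48. ] [3.14  0.088 0.   ]
handle 5319 (array([541., 241.]), array([18., 91.]), np.float32(3.2)) x 495.0 586.0 slope [-1.79489391e-02  6.94600390e+01] zmed 60.2
fwd 3415 (array([605., 244.]), array([17., 98.]), np.float32(2.8)) x 557.0 654.0 slope [-6.45715627e-02  9.57527516e+01] zmed 57.0
```

Request:
play_rows --steps '[{"xyz": [-0.01, 0, -0.2], "twist": 0}, {"xyz": [-0.01, 0, -0.38], "twist": 0}, {"xyz": [-0.01, 0, -0.4], "twist": 0}, {"xyz": [-0.01, 0, -0.4], "twist": 0}, {"xyz": [-0.01, 0, -0.4], "twist": 0}]'

```text
t: 28.82
position: [0.5356, 0.2417, 0.0079]
tool_rot: [-3.14, -0.089, -0.0]
force: [0.5, -0.1, -1.2]
grip_width: 0.19
grip_force: 61.0
```

Request:
play_rows --steps '[{"xyz": [0, 0, 0], "twist": 0}, {"xyz": [0, 0, 0], "twist": 0}, {"xyz": [0, 0, 0], "twist": 0}, {"xyz": [0, 0, 0], "twist": 0}, {"xyz": [0, 0, 0], "twist": 0}, {"xyz": [0, 0, 0], "twist": 0}]' --hand -1

```text
t: 29.58
position: [0.5355, 0.2417, 0.0078]
tool_rot: [-3.14, -0.089, -0.0]
force: [-1.2, -0.2, -0.1]
grip_width: 0.996
grip_force: 0.0
```

Request:
play_rows --steps '[{"xyz": [0, 0, 0.4], "twist": 0}, {"xyz": [0, 0, 0.8], "twist": 0}, {"xyz": [0, 0, 1], "twist": 0}, {"xyz": [0, 0, 1], "twist": 0}, {"xyz": [0, 0, 1], "twist": 0}]'

```text
t: 30.2
position: [0.535, 0.2413, 0.1067]
tool_rot: [3.14, 0.089, -0.002]
force: [0.2, -0.3, -0.5]
grip_width: 1.003
grip_force: 0.0
```

```bash
python3 w.py q6 blue red
python3 - <<'E'
from h import *
grab('scene','scene1')
E
python3 hd.py scene1
```

```text
[0.5349974  0.24125684 0.10669899] [ 3.13971830e+00  8.86335492e-02 -1.92200104e-03] 256.35219565341964 193.28076460436262 65.70646984690485
blue floor z 4.801132052813912 n 2709
  tray (array([572., 242.]), array([ 91., 194.]), np.float32(3.2))
  hsv [110. 172. 111.] px [256. 175.] [572. 243.] [ 17. 162.] 2.7 z [15. 20. 22. 23.]
red floor z 4.730429901393135 n 1702
  tray (array([596.,  79.]), array([ 93., 195.]), np.float32(9.8))
  hsv [  2. 214. 155.] px [439. 160.] [595.  78.] [ 17. 142.] 9.3 z [14. 19. 22. 23.]
scene1 blue 90 hsv [113. 103. 115.] [528. 244.] [18. 88.] 6.0 z [12. 18. 22. 23.]
scene1 red 88 hsv [  2. 154. 149.] [568.  74.] [19. 95.] 8.4 z [12. 17. 21. 22.]
scene1 grey empty 0
scene1 green 75 hsv [ 58.  87. 108.] [ 533. -236.] [23. 87.] 0.4 z [11. 17. 22. 25.]
```

View pics/scene1.png

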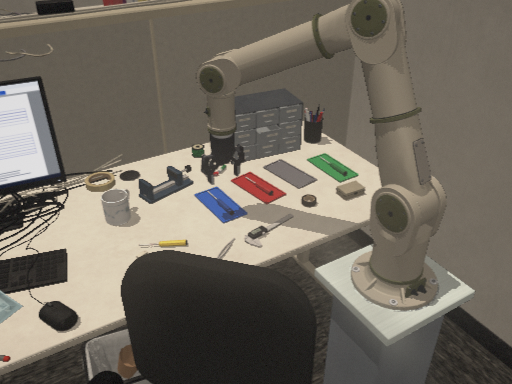

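The scene view shows each driver centred in its own tray: blue (220,204), red (258,187), green (332,167). Grey (290,173) is empty, tape (309,200) and case (350,190) are where they were, and the gripper is clear. Handing in.

```bash
python3 -c "
from cell import r
print(r.job_done())"
```

```text
the job is handed in; nothing more can be done
None
```

I moved all three screwdrivers into the trays of their own colours, and the final camera measurements put each within about 2 mm of its tray's centre. The blue one was parked in the grey tray on the way, which is empty again. The tape and case look undisturbed, and the job was handed in at about 30 s; the hand-in returned no verdict.

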